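# Fit a filter into an opened disk drive with sprung tongs

### The arm

A 6-joint arm with a two-finger parallel gripper is mounted at the origin on the work surface. World frame = base frame: x ahead of the robot, y to its left, z up, the work surface at z = 0. Lengths are in m, angles in degrees, forces in N, time in s.
With the tool pointing down it reaches from about 0.35 to 0.775 m from the base axis. Payload 7.3 kg.
Tool frame: the origin (TCP) lies midway between the tips of the shut fingers; the grasp point (between the pads) lies manip.tcp_to_grasp behind it (manip.tcp_to_grasp is the distance from the TCP to the grasp point, in m); z points along the fingers, y is the line along which they close (so a half turn about z gives the same grasp; the last joint's range is limited). The gripper opens to 92 mm and grips with 3 to 60 N. Pads are 19 mm wide; open, the fingers measure 130 mm over their backs; the gripper's body (75 mm by 190 mm) begins 47 mm behind the grasp point.
Start: joints at [-73.912, 19.595, 87.324, -0, 73.075, -8.365], TCP at [0.217, -0.478, 0.227] pointing down, gripper open.
Joint ranges: [-145.02, 145.02], [-44.19, 115.74], [2.07, 154.8], [-57.11, 237.11], [16.16, 152.29], [-177.93, 177.93]. Speed limits (degrees/s): [147.25, 147.25, 180, 180, 180, 180].

### API

Orientations are given as [roll, pitch, yaw] about the fixed x, y, z axes, in that order (R = Rz(yaw) Ry(pitch) Rx(roll)).
In Python, from cell import manip gives the robot as it stands. The module is installed in compiled form; this text tells all that it offers.
- The arm moves only by the tool carry_out, never from a script. Its argument "moves" is a list of rows, each an object with "slide": the shift along the tool's x, y, z as a fraction of full scale, a list of three; "twist": the turn about the tool's z as a fraction of full scale; "hand": the closure in counts, from 0 (fully open) to 255 (shut). In form: [{"slide": [tx, ty, tz], "twist": twist, "hand": hand}, ...]. A call has 1 to 20 rows; each row is the pose to reach, as a shift and turn from the pose commanded when the call began, along the tool's axes at that moment; what a row does not reach only later rows make up. Full scale, the value 1, is 0.15 m for a shift and pi/2 rad for a turn. A row lasts 1/8 s, in which the tool goes at most 62.5 mm and 10.7 degrees, less where a joint would pass 70% of its speed; a pose out of reach is approached as far as the arm can. A call with a number of a shift or a turn outside -1 to 1 is refused whole. A call with a gripper value outside its range is refused whole. The fingers move at their own pace and stop on an object; "grip_force" is the grip in N (left out, the last holds). Time passes only in rows, so rows that repeat a pose let the fingers close. It gives the time, the measured TCP pose, the force, the opening and the grip force at its end, in the units of the state.
- manip.get_obs(): the state, without advancing time (a new reading comes with each control period).
- manip.grab_frame(name): name is "scene" or "top" or "wrist"; returns a dict with "color" (420x560x3 uint8, red, green, blue), "fx", "fy", "cx", "cy" (pixels), "pose" (4x4, takes a point from camera to world coordinates). Camera axes: x right, y down, z forward; pixel columns grow to the right and rows downward; lengths in m; the calibration is good to about 2 mm. A picture is of the moment at which its call begins. There is no depth.
- manip.close_job(): hands the job in; it is judged then, once.
The state is a dict: "t": time; "joints": joint angles; "dq": joint speeds; "joint_efforts": joint torques, N m; "ee_pos": TCP position; "ee_rot": TCP orientation; "ft_force": force on the tool from outside, world axes, zero at the start; "wrist_torque": the same for the moment, N m; "finger_gap": finger opening in m; "gripper_force": force on a finger pad.
Only numpy, scipy, OpenCV 4.12 (cv2) and the standard library are available. Lean on these libraries where they do the work, as an engineer would, in place of code of your own. Each camera call takes 0.05 s, during which the arm holds its last target. There are 200 camera calls.

### The job

Take the sprung tongs out of their holder, squeeze them shut on the rib of the small white filter in the parts tray and carry it, touching it with nothing but the tongs, to its pocket in the drive. Ease it in past the spring clip and press it down on the pad inside with about 20 newtons for a moment, not much more as it is brittle, then let it go there and stand the tongs back in their holder. Leave everything else where it is.

Things in the scene. Friction and masses are not known exactly. Their poses are not given: they have to be found in the camera images.
- tongs_grip (a point): Steel spring tongs, 100 mm tall, 65 g, standing tips-down in the holder, hinge and bow on top, the two arms side by side along y. The point is midway between the black grip pads (14 mm wide, 34 mm tall), 57 mm above the tips, 42 mm below the hinge; z up to the hinge. The frame is the +y arm's: it leans up to 0.12 rad as the tongs are squeezed. Steel ends 3 mm above the hinge.
- jaw (a joint): How far the tongs are squeezed, rad: 0 left open (pads 42 mm apart over their outer faces, tips 24 mm), 0.18 with the filter's rib between the tips, 0.235 shut. The tips close 2.4 mm per mm at the pads. The spring pushes each pad with 3 N when open, about 10 N on the rib; squeeze beyond that reaches the tips at 0.42 of its size.
- tip_left (a point): Lower inner edge of the tongs' +y arm's tip. Each tip is 10 mm wide (x), 4 mm thick (y), flat underneath.
- tip_right (a point): Lower inner edge of the tongs' -y arm's tip.
- holder_floor (a point): Wooden holder, fixed: a well 20 mm (x) by 44 mm (y) inside, walls 4 mm thick rising 22 mm above its floor, on a 60 x 75 mm base. The point is the centre of the well's floor, 6 mm above the table; z up. The tongs stand in it with their y along its y (either way round).
- filter_center (a point): White plastic filter, about 15 g: a block 14 (x) by 20 (y) by 16 mm tall with an upright rib 12 (x) by 6 (y) by 8 mm tall in the middle of its top, flanked by flat shoulders 7 mm wide. The point is half-way up, 12 mm above the underside, 4 mm below the shoulders; z up. The tongs take the rib across its 6 mm (along y), tips on or just above the shoulders. The same turned half round.
- filter_foot (a point): Centre of the filter's underside. The foot is bevelled over the lowest 3 mm, to 9 x 15 mm.
- tray: Grey plastic parts tray, fixed, 130 x 90 mm, 14 mm tall, walls and floor 4 mm thick; origin at the centre of its underside. The filter stands in its +x half; a magnet plate and a ring lie in its -x half.
- drive: Opened aluminium disk drive, fixed, 147 (x) by 102 (y) by 26 mm tall; origin at the centre of its underside. The filter's pocket lies near its -x +y corner, at x -42, y +20 mm, in a flat boss 44 x 46 mm level with the rim.
- pocket_mouth (a point): Centre of the mouth of the drive's filter pocket, 26 mm above the table; z up, x and y along the drive's. Straight-walled, 16 (x) by 22 (y) by 16 mm deep: the filter's block has 1 mm to spare on each side. On its floor lies a firm rubber pad, 0 to 7 mm thick, different in each drive and not measured: find it by feel. Pressed home, the block's shoulders stand 0 to 7 mm above the mouth.
- pocket_floor (a point): Centre of the pocket's bare floor, under the pad, 16 mm below the mouth. A copper spring clip in the pocket's -x wall, its middle 5 mm below the mouth, stands 3 mm in: it stops the filter with its shoulders some 10 to 13 mm above the mouth, gives way to a push of about 4 to 10 N, then pushes the filter against the +x wall (1 mm off centre) and keeps it there by friction.
- magnet: Bystander, leave alone. Magnet on a 22 x 26 mm steel plate, in the tray.
- spacer: Bystander, leave alone. Aluminium spacer ring, 24 mm across, in the tray.
- screwdriver: Bystander, leave alone. Yellow-handled screwdriver, 180 mm, at the left edge of the mat.
- platter: Bystander, leave alone. Loose disk platter, 95 mm across, 3 mm thick.
- board: Bystander, leave alone. Green circuit board, 90 x 75 mm.
- pliers: Bystander, leave alone. Pliers with blue handles, 150 mm, at the right edge of the mat.
- dish: Bystander, leave alone. Small white bowl, 60 mm across, 22 mm tall.
- remote: Bystander, leave alone. Black remote control, 45 x 140 mm.

How it is judged:
By the outcome, as a careful person would: the job done as asked, in the order asked, and still so for the second after the job is handed in, with the robot touching nothing.
It also fails if it takes over 64 s, if anything falls off the work surface, if the arm or the gripper's body presses on something with over 40 N, if the wrist force passes 120 N, or if a joint passes its speed limit or range.

## Working session

There is one attempt and no reset: what is moved stays moved. The work goes in short steps, Python scripts to look and compute and a tool call to move; the robot and the scene stay as the last step left them, time stands still between calls to the robot, and variables do not carry over. Pictures are saved under pics/ and viewed, at most 10 in all, crops included, and the job is handed in when it is done.

Besides the shell and the picture viewer there is one more tool, called after "Call:" by a JSON object that holds its "api" and its "payload", one argument or row to a line. carry_out: Moves the arm, as the interface text tells. Its arguments: {"type":"object","properties":{"moves":{"type":"array"},"grip_force":{"type":"number"}},"required":["moves"]}

```bash
mkdir -p pics
python3 - <<'E'
from cell import manip
import cv2,numpy as np
o=manip.get_obs(); print({k:np.round(v,4).tolist() for k,v in o.items()}, manip.tcp_to_grasp)
for n in("top","scene"):
    f=manip.grab_frame(n); np.savez(f"pics/{n}.npz",**f)
    cv2.imwrite(f"pics/{n}.png",f["color"][...,::-1]); print(n,f["fx"],f["fy"],f["cx"],f["cy"],np.round(f["pose"],4).tolist())
E
```

```text
{'t': 0.0, 'joints': [-73.9125, 19.6359, 87.3762, -0.0006, 73.0752, -8.364], 'dq': [-0.0586, -0.0341, -0.022, -0.1294, -0.0145, -0.0121], 'joint_efforts': [0.0009, -43.1244, -24.4219, 0.0718, 0.056, -0.0001], 'ee_pos': [0.2172, -0.4775, 0.2261], 'ee_rot': [-179.9136, -0.0121, 24.4517], 'ft_force': [0.5304, 0.5895, 0.7784], 'wrist_torque': [-0.0353, -0.0118, -0.0108], 'gripper_force': 0.0, 'finger_gap': 0.0919} 0.0188
top 411.4374794423272 411.4374794423272 282.8688242900305 207.9445743803221 [[-0.0062, -0.9962, 0.0869, 0.5295], [-0.9999, 0.005, -0.0141, 0.0402], [0.0136, -0.0869, -0.9961, 1.0092], [0.0, 0.0, 0.0, 1.0]]
scene 403.77209932107553 403.77209932107553 281.3644588686906 209.2001998093423 [[0.572, 0.5216, -0.6331, 1.2533], [0.8202, -0.3749, 0.4322, -0.4153], [-0.0119, -0.7664, -0.6422, 0.7294], [0.0, 0.0, 0.0, 1.0]]
```

View pics/top.png

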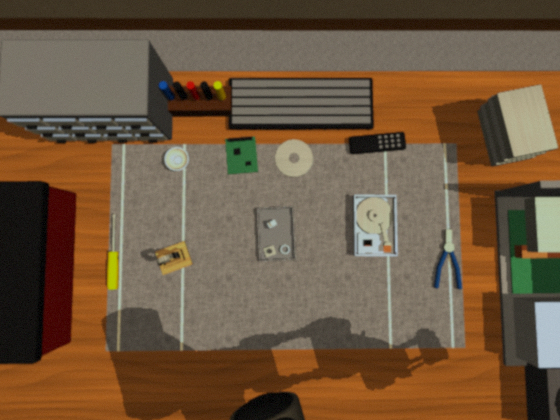

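View pics/scene.png

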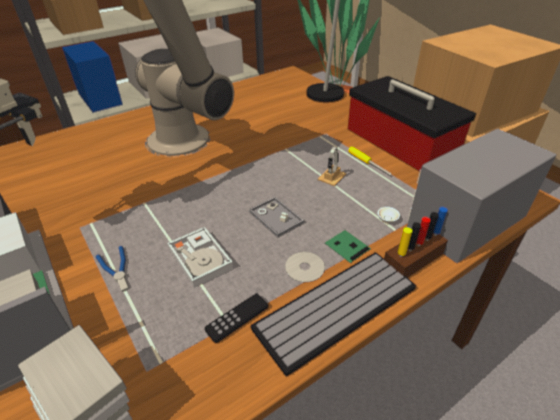

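The top view shows the holder with the tongs at (173,258), the tray at (274,233) with the white filter near (271,223), and the drive at (375,225) with its dark pocket near (367,242). The scene view agrees. Next I'll get coarse positions from the top view, then look from closer with the wrist camera.

```bash
cat > h.py <<'E'
import numpy as np,cv2
from cell import manip
def load(n):
    return dict(np.load(f"pics/{n}.npz"))
def ray(f,u,v):
    d=f["pose"][:3,:3]@np.array([(u-f["cx"])/f["fx"],(v-f["cy"])/f["fy"],1.]); return f["pose"][:3,3],d
def onz(f,u,v,z):
    o,d=ray(f,u,v); return o+d*(z-o[2])/d[2]
def proj(f,p):
    q=f["pose"][:3,:3].T@(np.asarray(p,float)-f["pose"][:3,3]); return np.array([f["fx"]*q[0]/q[2]+f["cx"],f["fy"]*q[1]/q[2]+f["cy"]])
def tri(rs):
    A=0;b=0
    for o,d in rs:
        d=d/np.linalg.norm(d);P=np.eye(3)-np.outer(d,d);A=A+P;b=b+P@o
    return np.linalg.solve(A,b)
def shot(name,tag):
    f=manip.grab_frame(name); np.savez(f"pics/{tag}.npz",**f); return f
def crop(f,tag,u0,v0,w,h,k):
    cv2.imwrite(f"pics/{tag}.png",cv2.resize(f["color"][v0:v0+h,u0:u0+w,::-1],None,fx=k,fy=k,interpolation=cv2.INTER_CUBIC))
E
python3 - <<'E'
from h import *
f=load("top")
for n,u,v,z in(("holder",174,259,.006),("tray",274.5,233,.014),("filter",271,223,.03),("drive",375,225,.026),("pocket",367,242,.026)): print(n,onz(f,u,v,z).round(4))
a=cv2.resize(f["color"][225:290,140:205,::-1],None,fx=6,fy=6,interpolation=cv2.INTER_CUBIC)
b=cv2.resize(f["color"][195:260,340:405,::-1],None,fx=6,fy=6,interpolation=cv2.INTER_CUBIC)
cv2.imwrite("pics/c1.png",np.hstack([a,b]))
w=shot("wrist","w0"); o=manip.get_obs()
print(w["fx"],w["cx"],w["cy"],w["pose"].round(4).tolist())
E
```

```text
holder [0.4947 0.2895 0.006 ]
tray [0.5557 0.0467 0.014 ]
filter [0.5791 0.0549 0.03  ]
drive [ 0.5731 -0.1944  0.026 ]
pocket [ 0.5326 -0.1741  0.026 ]
332.42985577022375 274.21063164449936 212.8516930350142 [[0.4137, -0.8657, -0.2817, 0.2937], [-0.9104, -0.3941, -0.1258, -0.4427], [-0.0021, 0.3085, -0.9512, 0.3849], [0.0, 0.0, 0.0, 1.0]]
```

View pics/c1.png

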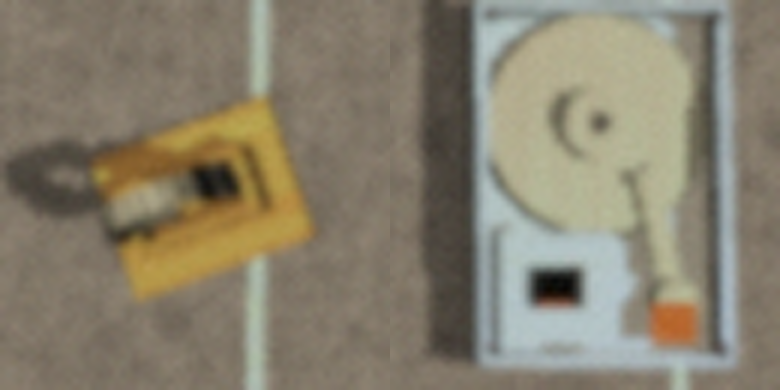

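The crop shows the holder's corners at crop pixels (267,97), (314,235), (137,301) and (91,160), so its yaw is about 20°. The drive is nearly square to the axes, with the pocket at about crop (555,287). I'm moving to hover near the pocket, then I'll look at the tray and the holder on the way.

Call:
{"api": "carry_out", "payload": {
  "moves": [
    {"slide":[0.4,-0.13,0],"twist":0,"hand":0},
    {"slide":[0.8,-0.27,0],"twist":0,"hand":0},
    {"slide":[1,-0.33,0],"twist":0,"hand":0},
    {"slide":[1,-0.33,0],"twist":0,"hand":0}
  ]
}}

```text
t: 0.65
ee_pos: [0.3347, -0.3692, 0.2267]
ee_rot: [-180.0, -0.0, 24.7]
ft_force: [0.2, 0.3, -0.6]
finger_gap: 0.092
gripper_force: 0.0
```

Call:
{"api": "carry_out", "payload": {
  "moves": [
    {"slide":[0.4,-0.13,0],"twist":0,"hand":0},
    {"slide":[0.8,-0.27,0],"twist":0,"hand":0},
    {"slide":[1,-0.33,0],"twist":0,"hand":0},
    {"slide":[1,-0.33,0],"twist":0,"hand":0}
  ]
}}

```text
t: 1.15
ee_pos: [0.4501, -0.2631, 0.2264]
ee_rot: [-180.0, 0.0, 24.6]
ft_force: [-0.0, -0.5, 0.7]
finger_gap: 0.0919
gripper_force: 0.0
```

Call:
{"api": "carry_out", "payload": {
  "moves": [
    {"slide":[0.4,-0.15,-0.05],"twist":0.05,"hand":0},
    {"slide":[0.75,-0.31,-0.1],"twist":0.05,"hand":0},
    {"slide":[0.75,-0.31,-0.1],"twist":0.05,"hand":0},
    {"slide":[0.75,-0.31,-0.1],"twist":0.05,"hand":0}
  ]
}}

```text
t: 1.65
ee_pos: [0.5316, -0.1762, 0.2413]
ee_rot: [180.0, 0.1, 19.9]
ft_force: [-0.4, -0.7, -0.5]
finger_gap: 0.0919
gripper_force: 0.0
```

Run:
```python
from h import *
f=shot("wrist","w1"); cv2.imwrite("pics/w1.png",f["color"][...,::-1]); o=manip.get_obs(); print(o["ee_pos"],o["ee_rot"],proj(f,[.5326,-.1741,.026]),proj(f,[.579,.055,.03]))
```

```text
[ 0.53139399 -0.17650102  0.24132789] [-1.79995754e+02  7.65117674e-02  1.98461066e+01] [273.2737645  180.21961225] [77.82222903 64.33698253]
```

View pics/w1.png

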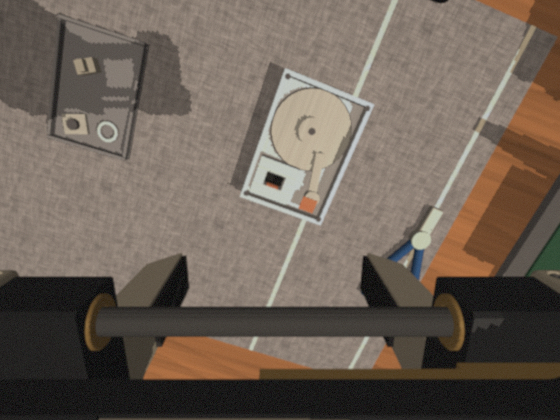

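The wrist view shows the drive with its pocket at (274,180), the tray at the upper left with the filter at (85,66), the magnet at (75,124) and the ring at (107,131). Top-view estimates agree to a few mm. Next stop is above the filter.

Call:
{"api": "carry_out", "payload": {
  "moves": [
    {"slide":[0.2,-0.34,0],"twist":0,"hand":0},
    {"slide":[0.4,-0.67,0],"twist":0,"hand":0},
    {"slide":[0.4,-0.67,0],"twist":0,"hand":0}
  ]
}}

```text
t: 2.08
ee_pos: [0.5543, -0.0583, 0.2417]
ee_rot: [-180.0, 0.0, 20.1]
ft_force: [0.2, -0.9, -0.3]
finger_gap: 0.0919
gripper_force: 0.0
```

Call:
{"api": "carry_out", "payload": {
  "moves": [
    {"slide":[0.2,-0.34,0.3],"twist":0,"hand":0},
    {"slide":[0.4,-0.67,0.6],"twist":0,"hand":0},
    {"slide":[0.4,-0.67,0.6],"twist":0,"hand":0},
    {"slide":[0.4,-0.67,0.6],"twist":0,"hand":0}
  ]
}}

```text
t: 2.58
ee_pos: [0.5765, 0.054, 0.151]
ee_rot: [180.0, 0.1, 20.0]
ft_force: [0.3, -0.6, 0.8]
finger_gap: 0.0916
gripper_force: 0.0
```

Run:
```python
from h import *
f=shot("wrist","w2"); o=manip.get_obs(); print(o["ee_pos"],o["ee_rot"])
g=load("w1"); print("filt from w1",onz(g,85,66,.03))
u,v=proj(f,onz(g,85,66,.03)).astype(int);print(u,v)
a=cv2.resize(f["color"][v-65:v+65,u-65:u+65,::-1],(390,390),interpolation=cv2.INTER_CUBIC)
b=cv2.resize(g["color"][60:230,230:380,::-1],(390,442),interpolation=cv2.INTER_CUBIC)[:390]
cv2.imwrite("pics/c2.png",np.hstack([a,b]))
# drive outline from w1
m=cv2.inRange(cv2.GaussianBlur(g["color"],(3,3),0),(150,150,150),(255,255,255))
c=max(cv2.findContours(m[60:230,230:380],0,2)[0],key=cv2.contourArea).reshape(-1,2)+[230,60]
p=np.array([onz(g,x+0.,y+0.,.026)[:2] for x,y in c],np.float32)*1000
print("drive",cv2.minAreaRect(p.astype(np.float32)))
# dark pocket
k=cv2.inRange(g["color"],(0,0,0),(70,70,70))[165:196,255:295]
n,l,s,ce=cv2.connectedComponentsWithStats(k); print(s.tolist(),[(onz(g,x+255,y+165,.026)).round(4) for x,y in ce])
```

```text
[0.57712739 0.05330984 0.15218358] [ 1.79940077e+02 -7.57519865e-04  1.99057430e+01]
filt from w1 [0.57993287 0.04782642 0.03      ]
282 204
drive ((586.5562744140625, -195.79156494140625), (103.24614715576172, 199.2901153564453), 89.12127685546875)
[[0, 0, 40, 31, 1093], [10, 8, 18, 14, 147]] [array([ 0.5332, -0.1755,  0.026 ]), array([ 0.534 , -0.1743,  0.026 ])]
```

View pics/c2.png

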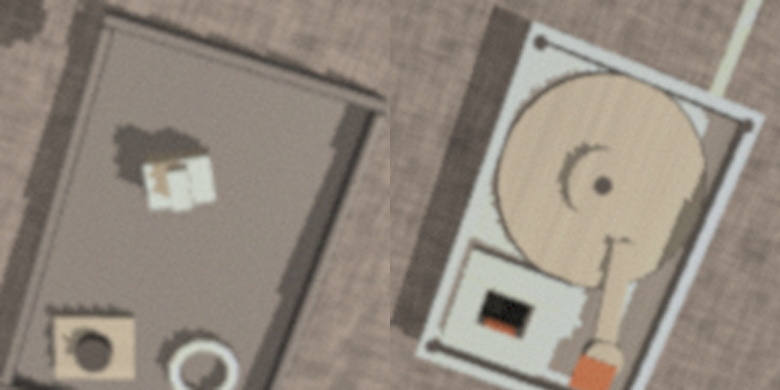

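Crop left: filter shoulder corners are near (145,162), (210,154), (216,200) and (150,210), with the rib in the middle running up and down the image. Crop right: the drive corners are at (533,22), (765,118) and (417,355), and the pocket is centred near (505,312) with its orange clip on the lower (-x) side.

Run:
```python
from h import *
f=load("w2");g=load("w1")
def pf(x,y,z): return onz(f,(x+.5)/3-.5+217,(y+.5)/3-.5+139,z)
P=np.array([pf(*c,.020) for c in((145,162),(210,154),(216,200),(150,210))]); print("filter",P.mean(0).round(4))
ang=lambda a,b:np.degrees(np.arctan2(*(b-a)[1::-1]))
print("filter line yaw+90:",ang(P[0],P[1])+90,ang(P[3],P[2])+90,"x:",ang(P[3],P[0]),ang(P[2],P[1]), [np.linalg.norm(P[i]-P[(i+1)%4]).round(4) for i in range(4)])
def pg(x,y,z): return onz(g,(x-390+.5)/2.6-.5+230,(y+.5)/2.6-.5+60,z)
A,B,C=[pg(*c,.026) for c in((533,22),(765,118),(417,355))]
print("drive yaw",ang(A,B)+90,ang(C,A), "center",(B+C)/2, np.linalg.norm(A-B),np.linalg.norm(A-C))
print("pocket",pg(505,312,.026))
# white mask on the filter
m=cv2.inRange(f["color"],(140,140,135),(255,255,255)); m[:180]=0;m[230:]=0;m[:,:250]=0;m[:,310:]=0
c=max(cv2.findContours(m,0,2)[0],key=cv2.contourArea).reshape(-1,2)
print(cv2.minAreaRect(np.float32([onz(f,x,y,.02)[:2]*1000 for x,y in c.astype(float)])))
# holder yaw from top
t=load("top");q=[onz(t,(x+.5)/6-.5+140,(y+.5)/6-.5+225,.006) for x,y in((267,97),(314,235),(137,301),(91,160))]
print("holder",np.mean(q,0),ang(q[3],q[0])+90,ang(q[2],q[1])+90,ang(q[2],q[3]),ang(q[1],q[0]))
```

```text
filter [0.5796 0.0533 0.02  ]
filter line yaw+90: 27.177686643818234 28.962056248440994 x: 25.217482693155954 27.819783166623278 [np.float64(0.0196), np.float64(0.0145), np.float64(0.0203), np.float64(0.0151)]
drive yaw -0.9075567290475988 -0.33581293884921176 center [ 0.57394814 -0.1958748   0.026     ] 0.10249803517605677 0.1463786593352562
pocket [ 0.53343258 -0.17459065  0.026     ]
((578.2596435546875, 52.895263671875), (16.540931701660156, 21.422183990478516), 29.79800796508789)
holder [0.49804879 0.29124258 0.006     ] 19.47878864679305 20.097225477875725 19.11455763703706 19.511730583852042
```

Call:
{"api": "carry_out", "payload": {
  "moves": [
    {"slide":[0,-0.4,-0.3],"twist":0,"hand":0},
    {"slide":[0,-0.8,-0.6],"twist":0,"hand":0},
    {"slide":[0,-0.8,-0.6],"twist":0,"hand":0}
  ]
}}

```text
t: 3.0
ee_pos: [0.5367, 0.1681, 0.2459]
ee_rot: [179.9, -0.4, 19.9]
ft_force: [1.6, 0.3, -0.1]
finger_gap: 0.0918
gripper_force: 0.0
```

Call:
{"api": "carry_out", "payload": {
  "moves": [
    {"slide":[0,-0.4,0],"twist":0,"hand":0},
    {"slide":[0,-0.8,0],"twist":0,"hand":0},
    {"slide":[0,-0.8,0],"twist":0,"hand":0},
    {"slide":[0,-0.8,0],"twist":0,"hand":0}
  ]
}}

```text
t: 3.5
ee_pos: [0.4957, 0.2792, 0.2419]
ee_rot: [179.9, -0.0, 19.9]
ft_force: [0.6, 0.2, 0.5]
finger_gap: 0.092
gripper_force: 0.0
```

Run:
```python
from h import *
f=shot("wrist","w3"); o=manip.get_obs(); print(o["ee_pos"],o["ee_rot"])
u,v=proj(f,[.4947,.2895,.03]).astype(int);print(u,v)
u0=max(u-90,0);v0=max(v-75,0);print(u0,v0)
crop(f,"c3",u0,v0,180,150,4)
```

```text
[0.49591937 0.2788459  0.24187024] [ 1.79945606e+02 -1.78619773e-02  1.98400886e+01]
265 180
175 105
```

View pics/c3.png

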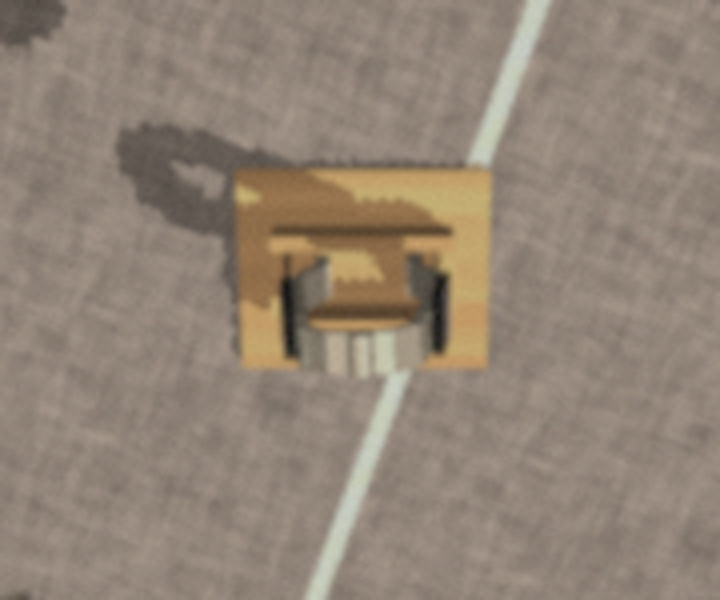

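The crop shows the holder square to the tool: base corners at (235,170), (492,170), (488,370) and (242,370). The tongs' bow is centred at (365,352), and the outer faces of the black pads are at columns 285 and 447.

Run:
```python
from h import *
f=load("w3")
p=lambda x,y,z: onz(f,(x+.5)/4-.5+175,(y+.5)/4-.5+105,z)
q=[p(*c,.006) for c in((235,170),(492,170),(488,370),(242,370))]
print("base",np.mean(q,0),[np.linalg.norm(q[i]-q[i-1]).round(4) for i in range(4)])
print("bow",p(365,352,.106),"pads top mid",p(366,353,.08),"pads bottom", p(366,272,.046))
a,b=p(285,315,.063),p(447,315,.063);print("pads",(a+b)/2,np.linalg.norm(a-b))
c=np.radians(19.84);X=np.array([np.cos(c),np.sin(c)]);Y=np.array([np.sin(c),-np.cos(c)])
for t in(np.mean(q,0),p(365,352,.106)): d=t[:2]-manip.get_obs()["ee_pos"][:2]; print("tool xy mm",d@X*1000,d@Y*1000)
```

```text
base [0.49848003 0.29141544 0.006     ] [np.float64(0.0607), np.float64(0.0754), np.float64(0.0607), np.float64(0.0756)]
bow [0.50044288 0.28939245 0.106     ] pads top mid [0.49374808 0.28741159 0.08      ] pads bottom [0.50643609 0.29271213 0.046     ]
pads [0.49905521 0.28969503 0.063     ] 0.0420476590002749
tool xy mm 6.674706466675094 -10.954380151764644
tool xy mm 7.83446268853886 -8.385293329874678
```

Call:
{"api": "carry_out", "payload": {
  "moves": [
    {"slide":[0.047,-0.063,0.2],"twist":0,"hand":0},
    {"slide":[0.047,-0.063,0.5],"twist":0,"hand":0},
    {"slide":[0.047,-0.063,0.8],"twist":0,"hand":0},
    {"slide":[0.047,-0.063,0.8],"twist":0,"hand":0}
  ]
}}

```text
t: 4.05
ee_pos: [0.4972, 0.2893, 0.1188]
ee_rot: [180.0, 0.4, 19.8]
ft_force: [0.1, -0.7, 0.2]
finger_gap: 0.0918
gripper_force: 0.0
```

Call:
{"api": "carry_out", "payload": {
  "moves": [
    {"slide":[0,0,0.2],"twist":0,"hand":60},
    {"slide":[0,0,0.4],"twist":0,"hand":100},
    {"slide":[0,0,0.5],"twist":0,"hand":120},
    {"slide":[0,0,0.5],"twist":0,"hand":120},
    {"slide":[0,0,0.5],"twist":0,"hand":120}
  ]
}}

```text
t: 4.68
ee_pos: [0.4995, 0.2922, 0.0483]
ee_rot: [180.0, -0.2, 19.9]
ft_force: [-0.2, 0.7, 0.1]
finger_gap: 0.0494
gripper_force: 0.2
```

Call:
{"api": "carry_out", "payload": {
  "moves": [
    {"slide":[0,0,0],"twist":0,"hand":135},
    {"slide":[0,0,0],"twist":0,"hand":145},
    {"slide":[0,0,0],"twist":0,"hand":150},
    {"slide":[0,0,0],"twist":0,"hand":150}
  ],
  "grip_force": 40
}}

```text
t: 5.18
ee_pos: [0.4983, 0.292, 0.0467]
ee_rot: [180.0, 0.0, 20.0]
ft_force: [0.2, 0.4, 0.6]
finger_gap: 0.0381
gripper_force: 8.0
```

Run:
```python
from h import *
f=shot("wrist","w4"); o=manip.get_obs(); print(o["ee_pos"],o["ft_force"],o["finger_gap"],o["gripper_force"])
cv2.imwrite("pics/w4.png",f["color"][...,::-1])
```

```text
[0.49834295 0.29200587 0.04671516] [-0.3237175  -0.39708146  0.05910142] 0.03800582843537882 8.066085009049857
```

View pics/w4.png

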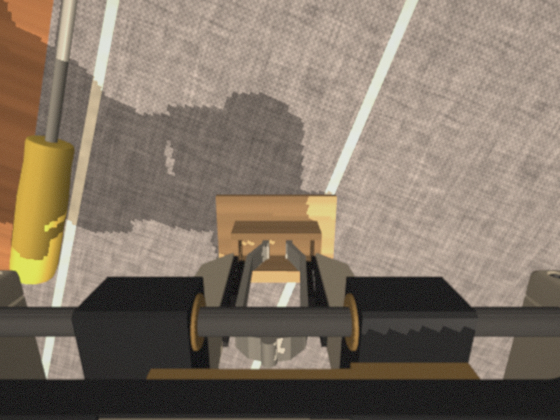

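The tongs are held: the grip faces sit against the black pads and the tips are visible near (265,243) and (290,243). Lifting, then moving over the filter.

Call:
{"api": "carry_out", "payload": {
  "moves": [
    {"slide":[0,0,-0.1],"twist":0,"hand":150},
    {"slide":[0,0,-0.3],"twist":0,"hand":150},
    {"slide":[0,0,-0.6],"twist":0,"hand":150},
    {"slide":[0,0,-0.8],"twist":0,"hand":150},
    {"slide":[0,0,-0.8],"twist":0,"hand":150}
  ]
}}

```text
t: 5.85
ee_pos: [0.4997, 0.2926, 0.17]
ee_rot: [-180.0, -0.4, 20.0]
ft_force: [0.3, 0.5, -2.0]
finger_gap: 0.0382
gripper_force: 8.4
```

Call:
{"api": "carry_out", "payload": {
  "moves": [
    {"slide":[0,0.3,0],"twist":0,"hand":150},
    {"slide":[0,0.6,0],"twist":0,"hand":150},
    {"slide":[0,0.9,0],"twist":0,"hand":150},
    {"slide":[0,0.9,0],"twist":0,"hand":150}
  ]
}}

```text
t: 6.35
ee_pos: [0.5447, 0.1623, 0.1655]
ee_rot: [180.0, 0.1, 19.7]
ft_force: [0.0, 0.9, -0.2]
finger_gap: 0.0375
gripper_force: 6.4
```

Call:
{"api": "carry_out", "payload": {
  "moves": [
    {"slide":[-0.03,0.3,0.1],"twist":-0.04,"hand":150},
    {"slide":[-0.03,0.6,0.3],"twist":-0.09,"hand":150},
    {"slide":[-0.03,0.78,0.5],"twist":-0.09,"hand":150},
    {"slide":[-0.03,0.78,0.5],"twist":-0.09,"hand":150},
    {"slide":[-0.03,0.78,0.5],"twist":-0.09,"hand":150}
  ]
}}

```text
t: 6.98
ee_pos: [0.5798, 0.0549, 0.0919]
ee_rot: [-180.0, 0.0, 28.1]
ft_force: [-0.7, 0.4, -0.2]
finger_gap: 0.0377
gripper_force: 6.4
```

Run:
```python
from h import *
f=shot("wrist","w5"); o=manip.get_obs(); print(o["ee_pos"],o["ee_rot"],o["finger_gap"],o["gripper_force"])
u,v=proj(f,[.5796,.0533,.024]); print(u,v); print(proj(f,[*o["ee_pos"][:2],o["ee_pos"][2]-.0407]))
u0,v0=int(u)-65,int(v)-50;print(u0,v0)
crop(f,"c5",u0,v0,130,110,5)
```

```text
[0.58017002 0.05508425 0.09244083] [ 1.79990330e+02 -5.42473813e-02  2.81256626e+01] 0.03783412420838471 6.433599069714546
276.7131964864325 227.89688078225996
[274.94691974 241.03557616]
211 177
```

View pics/c5.png

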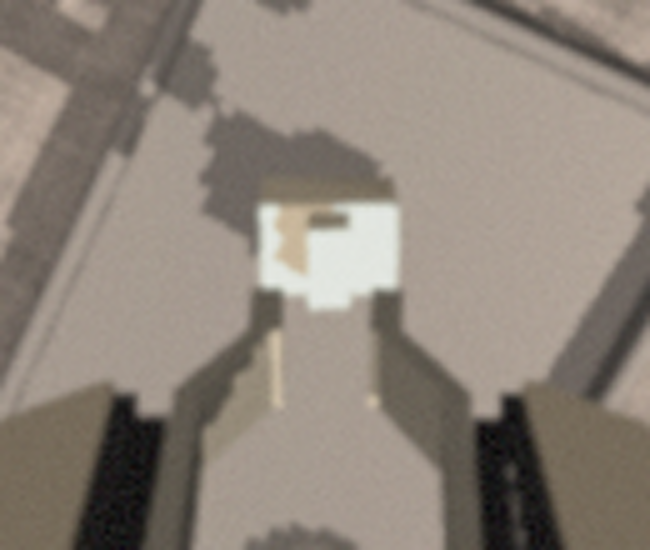

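The crop shows the filter square to the tongs, with its shoulders at columns 257 to 401 and rows 203 to 291. The tips' inner edges are at columns 282 and 372, and their lower front edges at row 292. The yaw is good, so I only need the fine x/y offset.

Run:
```python
from h import *
f=load("w5")
p=lambda x,y,z: onz(f,(x+.5)/5-.5+211,(y+.5)/5-.5+177,z)
c=np.radians(28.12);X=np.array([np.cos(c),np.sin(c)]);Y=np.array([np.sin(c),-np.cos(c)])
tcp=np.array([.5802,.0551])
T=lambda q:np.round([(q[:2]-tcp)@X*1000,(q[:2]-tcp)@Y*1000],2)
print("shoulder corners",[T(p(*q,.02)) for q in((257,203),(400,203),(402,292),(258,290))])
print("tips inner front",T(p(282,292,.0517)),T(p(372,292,.0517)),T(p(252,292,.0517)),T(p(402,292,.0517)))
print("rib top", T(p(308,228,.028)),T(p(348,228,.028)),T(p(308,310,.028)),T(p(352,310,.028)))
```

```text
shoulder corners [array([ 5.49, -9.46]), array([ 5.48, 11.49]), array([-8.53, 11.99]), array([-8.21, -9.48])]
tips inner front [ 4.15 -5.11] [4.14 6.47] [ 4.15 -8.97] [ 4.14 10.32]
rib top [ 4.45 -1.93] [4.44 3.75] [-8.12 -1.97] [-8.13  4.39]
```

Call:
{"api": "carry_out", "payload": {
  "moves": [
    {"slide":[-0.005,0.003,0.05],"twist":0,"hand":150},
    {"slide":[-0.005,0.003,0.12],"twist":0,"hand":150},
    {"slide":[-0.005,0.003,0.18],"twist":0,"hand":150},
    {"slide":[-0.005,0.003,0.2],"twist":0,"hand":150},
    {"slide":[-0.005,0.003,0.2],"twist":0,"hand":150},
    {"slide":[-0.005,0.003,0.2],"twist":0,"hand":150}
  ]
}}

```text
t: 7.78
ee_pos: [0.5798, 0.0528, 0.0619]
ee_rot: [180.0, -0.0, 28.0]
ft_force: [0.2, 0.0, -0.7]
finger_gap: 0.0383
gripper_force: 6.0
```

Call:
{"api": "carry_out", "payload": {
  "moves": [
    {"slide":[0,0,0],"twist":0,"hand":155},
    {"slide":[0,0,0],"twist":0,"hand":160},
    {"slide":[0,0,0],"twist":0,"hand":170},
    {"slide":[0,0,0],"twist":0,"hand":180},
    {"slide":[0,0,0],"twist":0,"hand":180},
    {"slide":[0,0,0],"twist":0,"hand":180}
  ],
  "grip_force": 35
}}

```text
t: 8.52
ee_pos: [0.5798, 0.0528, 0.0618]
ee_rot: [180.0, -0.0, 28.1]
ft_force: [0.9, -0.1, 0.9]
finger_gap: 0.0351
gripper_force: 35.0
```

Run:
```python
from h import *
f=shot("wrist","w6"); o=manip.get_obs(); print(o["ee_pos"],o["ft_force"],o["finger_gap"],o["gripper_force"])
crop(f,"c6",212,190,130,100,4)
```

```text
[0.57975273 0.05284254 0.06181362] [ 0.98599641 -0.01237742  1.40606603] 0.034433218363446365 34.99863088130951
```

View pics/c6.png

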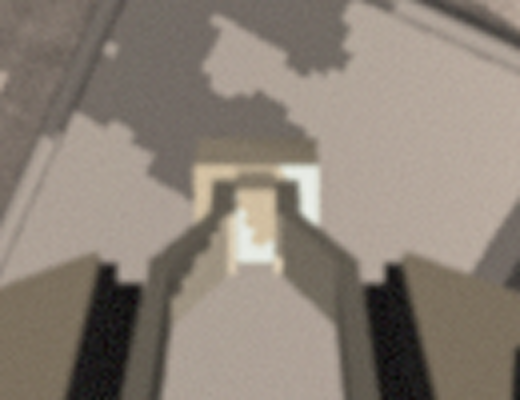

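The crop shows the tips closed on the rib, flush on the shoulders, and the 34.4 mm gap matches the rib grip. Lifting and carrying to 30 mm short (-x) of the pocket for a look.

Call:
{"api": "carry_out", "payload": {
  "moves": [
    {"slide":[0,0,-0.03],"twist":0,"hand":180},
    {"slide":[0,0,-0.1],"twist":0,"hand":180},
    {"slide":[0,0,-0.25],"twist":0,"hand":180},
    {"slide":[0,0,-0.4],"twist":0,"hand":180},
    {"slide":[0,0,-0.4],"twist":0,"hand":180}
  ]
}}

```text
t: 9.2
ee_pos: [0.5809, 0.0529, 0.1239]
ee_rot: [179.9, -0.2, 28.1]
ft_force: [-0.2, 0.0, -0.9]
finger_gap: 0.0346
gripper_force: 35.0
```

Call:
{"api": "carry_out", "payload": {
  "moves": [
    {"slide":[-0.15,0.14,0],"twist":0,"hand":180},
    {"slide":[-0.3,0.28,0],"twist":0,"hand":180},
    {"slide":[-0.45,0.42,0],"twist":0,"hand":180},
    {"slide":[-0.58,0.55,0],"twist":0,"hand":180},
    {"slide":[-0.58,0.55,0],"twist":0,"hand":180}
  ]
}}

```text
t: 9.82
ee_pos: [0.5408, -0.0621, 0.121]
ee_rot: [-180.0, 0.1, 27.9]
ft_force: [-0.2, 0.2, -1.5]
finger_gap: 0.0346
gripper_force: 35.0
```

Call:
{"api": "carry_out", "payload": {
  "moves": [
    {"slide":[-0.15,0.14,0],"twist":0.08,"hand":180},
    {"slide":[-0.3,0.28,0],"twist":0.16,"hand":180},
    {"slide":[-0.45,0.42,0],"twist":0.24,"hand":180},
    {"slide":[-0.58,0.55,0],"twist":0.317,"hand":180},
    {"slide":[-0.58,0.55,0],"twist":0.317,"hand":180},
    {"slide":[-0.58,0.55,0],"twist":0.317,"hand":180}
  ]
}}

```text
t: 10.58
ee_pos: [0.5039, -0.1735, 0.1214]
ee_rot: [-180.0, 0.0, -0.4]
ft_force: [-0.1, 0.1, -0.8]
finger_gap: 0.0346
gripper_force: 35.0
```

Run:
```python
from h import *
f=shot("wrist","w7"); o=manip.get_obs(); print(o["ee_pos"],o["ee_rot"],o["ft_force"],o["finger_gap"],o["gripper_force"])
print(proj(f,[.5334,-.1746,.026]),proj(f,[*o["ee_pos"][:2],o["ee_pos"][2]-.042]))
crop(f,"c7",204,130,160,120,5)
```

```text
[ 0.50393672 -0.17334122  0.1214552 ] [-1.79968662e+02  1.70637028e-02 -3.48265760e-01] [-0.05037855 -0.08688774 -0.75247143] 0.034414963557404026 34.998387694358826
[276.13009895 178.36520964] [274.77159645 240.05513251]
```

View pics/c7.png

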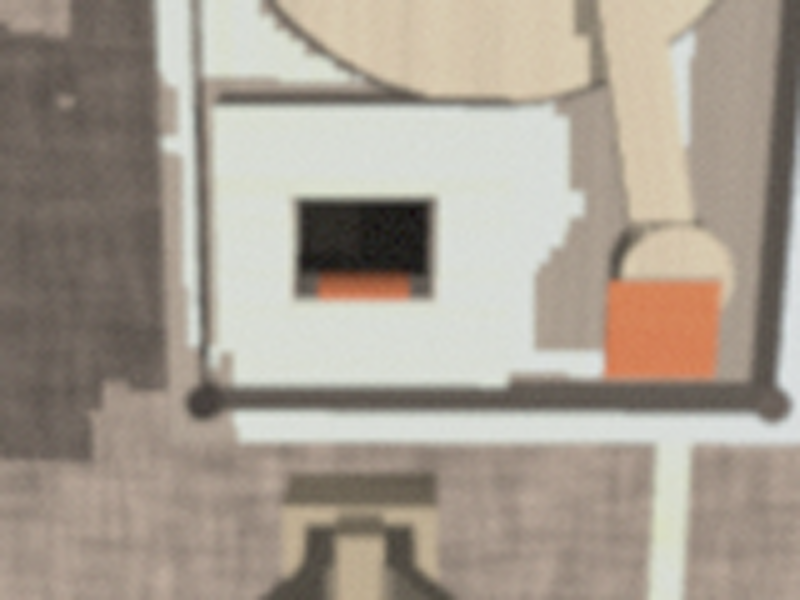

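The crop shows the pocket mouth corners at (295,199), (436,198), (433,299) and (293,300), with the clip at its lower edge. The filter's shoulder front edge runs (282,505) to (438,505), parallel to the pocket.

Run:
```python
from h import *
f=load("w7")
p=lambda x,y,z: onz(f,(x+.5)/5-.5+204,(y+.5)/5-.5+130,z)[:2]*1000
q=np.array([p(*c,.026) for c in((295,199),(436,198),(433,299),(293,300))]);print(q.round(1),"pocket",q.mean(0))
for z in(.0786,.0796): 
  a,b=p(282,505,z),p(438,505,z); print("filter front edge",a,b,"centre",(a+b)/2-[7,0],"w",np.linalg.norm(a-b))
a,b=p(288,475,.0666),p(436,475,.0666);print("lower front",a,b)
print("rib front low", p(336,516,.0796),p(384,516,.0796))
```

```text
[[ 540.5 -164.2]
 [ 540.5 -185.9]
 [ 524.5 -185.6]
 [ 524.5 -163.6]] pocket [ 532.50238776 -174.84122453]
filter front edge [ 510.265482   -163.79579303] [ 510.14031956 -184.0378107 ] centre [ 503.20290078 -173.91680186] w 20.242404626700434
filter front edge [ 510.65056323 -163.84529676] [ 510.52602183 -183.98687758] centre [ 503.58829253 -173.91608717] w 20.141965851798723
lower front [ 510.02697711 -164.1090171 ] [ 509.90141422 -184.33549922]
rib front low [ 509.08422053 -170.80297481] [ 509.04587232 -177.0139919 ]
```

Call:
{"api": "carry_out", "payload": {
  "moves": [
    {"slide":[0.1,0.005,0],"twist":0,"hand":180},
    {"slide":[0.197,0.005,0.1],"twist":0,"hand":180},
    {"slide":[0.197,0.005,0.18],"twist":0,"hand":180},
    {"slide":[0.197,0.005,0.22],"twist":0,"hand":180},
    {"slide":[0.197,0.005,0.22],"twist":0,"hand":180},
    {"slide":[0.197,0.005,0.22],"twist":0,"hand":180}
  ]
}}

```text
t: 11.38
ee_pos: [0.5332, -0.1756, 0.0892]
ee_rot: [180.0, -0.0, -0.5]
ft_force: [0.0, -0.2, -0.5]
finger_gap: 0.035
gripper_force: 35.0
```

Call:
{"api": "carry_out", "payload": {
  "moves": [
    {"slide":[0,0,0.01],"twist":0,"hand":180},
    {"slide":[0,0,0.02],"twist":0,"hand":180},
    {"slide":[0,0,0.03],"twist":0,"hand":180},
    {"slide":[0,0,0.035],"twist":0,"hand":180},
    {"slide":[0,0,0.035],"twist":0,"hand":180}
  ]
}}

```text
t: 12.0
ee_pos: [0.5332, -0.1755, 0.0834]
ee_rot: [-180.0, 0.0, -0.5]
ft_force: [-0.5, -0.2, -1.2]
finger_gap: 0.0347
gripper_force: 35.0
```

Call:
{"api": "carry_out", "payload": {
  "moves": [
    {"slide":[0,0,0.008],"twist":0,"hand":180},
    {"slide":[0,0,0.016],"twist":0,"hand":180},
    {"slide":[0,0,0.02],"twist":0,"hand":180},
    {"slide":[0,0,0.02],"twist":0,"hand":180},
    {"slide":[0,0,0.02],"twist":0,"hand":180}
  ]
}}

```text
t: 12.62
ee_pos: [0.5333, -0.1755, 0.0806]
ee_rot: [180.0, -0.0, -0.5]
ft_force: [-0.1, -0.1, 1.8]
finger_gap: 0.0347
gripper_force: 35.0
```

Run:
```python
from h import *
f=shot("wrist","w8"); 
crop(f,"c8",204,170,130,100,6)
for i in range(3):
    o=manip.get_obs(); print(o["t"],o["ee_pos"],o["ft_force"],o["wrist_torque"])
```

```text
12.675 [ 0.53327578 -0.17550292  0.0805527 ] [0.49126047 0.487636   0.06896131] [0.23455459 0.03753297 0.01045333]
12.675 [ 0.53327578 -0.17550292  0.0805527 ] [0.49126047 0.487636   0.06896131] [0.23455459 0.03753297 0.01045333]
12.675 [ 0.53327578 -0.17550292  0.0805527 ] [0.49126047 0.487636   0.06896131] [0.23455459 0.03753297 0.01045333]
```

View pics/c8.png

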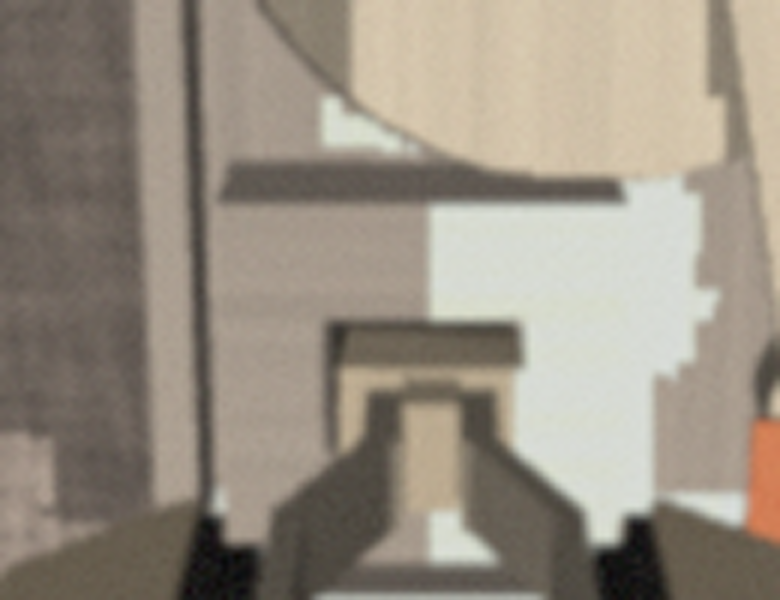

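The crop shows the filter entering the pocket, with a dark gap on its left (col 335) and its right edge touching (col 522). It is about 0.7 mm too far -y, so I'll shift slightly. That was my 11th picture, one over the limit of 10, so I won't view any more and will go on by measurement and force.

Call:
{"api": "carry_out", "payload": {
  "moves": [
    {"slide":[0,-0.004,0],"twist":0,"hand":180},
    {"slide":[0,-0.004,0.008],"twist":0,"hand":180},
    {"slide":[0,-0.004,0.015],"twist":0,"hand":180},
    {"slide":[0,-0.004,0.015],"twist":0,"hand":180}
  ]
}}

```text
t: 13.18
ee_pos: [0.5336, -0.1751, 0.0783]
ee_rot: [180.0, -0.0, -0.5]
ft_force: [1.8, 0.4, 0.2]
finger_gap: 0.0349
gripper_force: 35.0
```

Call:
{"api": "carry_out", "payload": {
  "moves": [
    {"slide":[0,0,0.008],"twist":0,"hand":180},
    {"slide":[0,0,0.013],"twist":0,"hand":180},
    {"slide":[0,0,0.013],"twist":0,"hand":180}
  ]
}}

```text
t: 13.55
ee_pos: [0.5334, -0.175, 0.0764]
ee_rot: [180.0, -0.0, -0.5]
ft_force: [0.7, 0.6, 3.2]
finger_gap: 0.0352
gripper_force: 35.0
```

Call:
{"api": "carry_out", "payload": {
  "moves": [
    {"slide":[0,0,0.004],"twist":0,"hand":180},
    {"slide":[0,0,0.008],"twist":0,"hand":180},
    {"slide":[0,0,0.008],"twist":0,"hand":180}
  ]
}}

```text
t: 13.92
ee_pos: [0.5333, -0.175, 0.0749]
ee_rot: [180.0, -0.0, -0.5]
ft_force: [1.8, -0.8, 0.8]
finger_gap: 0.0351
gripper_force: 35.0
```

Call:
{"api": "carry_out", "payload": {
  "moves": [
    {"slide":[0,0,0.004],"twist":0,"hand":180},
    {"slide":[0,0,0.008],"twist":0,"hand":180},
    {"slide":[0,0,0.008],"twist":0,"hand":180}
  ]
}}

```text
t: 14.3
ee_pos: [0.5333, -0.1749, 0.0738]
ee_rot: [180.0, -0.0, -0.5]
ft_force: [2.9, -0.6, 1.0]
finger_gap: 0.0349
gripper_force: 35.0
```

Call:
{"api": "carry_out", "payload": {
  "moves": [
    {"slide":[0,0,0.004],"twist":0,"hand":180},
    {"slide":[0,0,0.008],"twist":0,"hand":180},
    {"slide":[0,0,0.008],"twist":0,"hand":180}
  ]
}}

```text
t: 14.68
ee_pos: [0.5332, -0.1749, 0.0726]
ee_rot: [180.0, -0.0, -0.5]
ft_force: [2.5, -0.3, 1.1]
finger_gap: 0.0348
gripper_force: 35.0
```

Call:
{"api": "carry_out", "payload": {
  "moves": [
    {"slide":[0,0,0.004],"twist":0,"hand":180},
    {"slide":[0,0,0.007],"twist":0,"hand":180},
    {"slide":[0,0,0.007],"twist":0,"hand":180}
  ]
}}

```text
t: 15.05
ee_pos: [0.5332, -0.1749, 0.0715]
ee_rot: [180.0, 0.0, -0.5]
ft_force: [2.0, -0.6, 2.0]
finger_gap: 0.035
gripper_force: 35.0
```

Call:
{"api": "carry_out", "payload": {
  "moves": [
    {"slide":[0,0,0.003],"twist":0,"hand":180},
    {"slide":[0,0,0.006],"twist":0,"hand":180},
    {"slide":[0,0,0.006],"twist":0,"hand":180}
  ]
}}

```text
t: 15.42
ee_pos: [0.5332, -0.175, 0.0707]
ee_rot: [180.0, -0.0, -0.5]
ft_force: [2.0, 1.3, 1.5]
finger_gap: 0.0347
gripper_force: 35.0
```

Call:
{"api": "carry_out", "payload": {
  "moves": [
    {"slide":[0,0,0.003],"twist":0,"hand":180},
    {"slide":[0,0,0.006],"twist":0,"hand":180},
    {"slide":[0,0,0.006],"twist":0,"hand":180}
  ]
}}

```text
t: 15.8
ee_pos: [0.5332, -0.175, 0.0698]
ee_rot: [180.0, -0.0, -0.5]
ft_force: [2.1, 0.5, 1.5]
finger_gap: 0.0346
gripper_force: 35.0
```

Call:
{"api": "carry_out", "payload": {
  "moves": [
    {"slide":[0,0,0.003],"twist":0,"hand":180},
    {"slide":[0,0,0.006],"twist":0,"hand":180},
    {"slide":[0,0,0.006],"twist":0,"hand":180}
  ]
}}

```text
t: 16.18
ee_pos: [0.5332, -0.1749, 0.0688]
ee_rot: [180.0, 0.0, -0.5]
ft_force: [1.5, 0.3, 0.7]
finger_gap: 0.0347
gripper_force: 35.0
```

Call:
{"api": "carry_out", "payload": {
  "moves": [
    {"slide":[0,0,0.003],"twist":0,"hand":180},
    {"slide":[0,0,0.005],"twist":0,"hand":180},
    {"slide":[0,0,0.005],"twist":0,"hand":180}
  ]
}}

```text
t: 16.55
ee_pos: [0.5332, -0.175, 0.0681]
ee_rot: [180.0, -0.0, -0.5]
ft_force: [2.9, 0.1, 1.0]
finger_gap: 0.035
gripper_force: 35.0
```

Call:
{"api": "carry_out", "payload": {
  "moves": [
    {"slide":[0,0,0.004],"twist":0,"hand":180},
    {"slide":[0,0,0.004],"twist":0,"hand":180}
  ]
}}

```text
t: 16.8
ee_pos: [0.5334, -0.1751, 0.0679]
ee_rot: [180.0, -0.0, -0.5]
ft_force: [2.4, 0.2, 4.6]
finger_gap: 0.0347
gripper_force: 35.0
```

Call:
{"api": "carry_out", "payload": {
  "moves": [
    {"slide":[0,0,0.003],"twist":0,"hand":180},
    {"slide":[0,0,0.003],"twist":0,"hand":180}
  ]
}}

```text
t: 17.05
ee_pos: [0.5336, -0.1751, 0.0679]
ee_rot: [180.0, -0.1, -0.5]
ft_force: [1.7, 0.5, 6.9]
finger_gap: 0.0343
gripper_force: 35.0
```

Call:
{"api": "carry_out", "payload": {
  "moves": [
    {"slide":[0,0,0.004],"twist":0,"hand":180},
    {"slide":[0,0,0.004],"twist":0,"hand":180}
  ]
}}

```text
t: 17.3
ee_pos: [0.5337, -0.1752, 0.0678]
ee_rot: [179.9, -0.1, -0.5]
ft_force: [1.2, -0.3, 11.1]
finger_gap: 0.0348
gripper_force: 35.0
```

Call:
{"api": "carry_out", "payload": {
  "moves": [
    {"slide":[0,0,0.003],"twist":0,"hand":180},
    {"slide":[0,0,0.003],"twist":0,"hand":180}
  ]
}}

```text
t: 17.55
ee_pos: [0.5338, -0.1753, 0.0676]
ee_rot: [179.9, -0.1, -0.5]
ft_force: [-0.9, 0.8, 13.6]
finger_gap: 0.0351
gripper_force: 35.0
```

Call:
{"api": "carry_out", "payload": {
  "moves": [
    {"slide":[0,0,0.003],"twist":0,"hand":180},
    {"slide":[0,0,0.006],"twist":0,"hand":180},
    {"slide":[0,0,0.006],"twist":0,"hand":180}
  ]
}}

```text
t: 17.92
ee_pos: [0.5338, -0.1753, 0.0668]
ee_rot: [179.9, -0.1, -0.5]
ft_force: [0.3, 2.1, 13.3]
finger_gap: 0.035
gripper_force: 35.0
```

Run:
```python
from cell import manip
o=manip.get_obs(); print(o["ft_force"],o["ee_pos"],o["finger_gap"])
```

```text
[ 0.3021468   2.10498712 13.27151662] [ 0.53380111 -0.17525227  0.06678273] 0.03501107707472509
```

Call:
{"api": "carry_out", "payload": {
  "moves": [
    {"slide":[0,0,0.003],"twist":0,"hand":180},
    {"slide":[0,0,0.003],"twist":0,"hand":180}
  ]
}}

```text
t: 18.18
ee_pos: [0.5339, -0.1753, 0.0666]
ee_rot: [179.9, -0.1, -0.5]
ft_force: [0.2, 1.2, 15.0]
finger_gap: 0.0349
gripper_force: 35.0
```

Call:
{"api": "carry_out", "payload": {
  "moves": [
    {"slide":[0,0,0.003],"twist":0,"hand":180},
    {"slide":[0,0,0.003],"twist":0,"hand":180}
  ]
}}

```text
t: 18.42
ee_pos: [0.5339, -0.1754, 0.0664]
ee_rot: [179.9, -0.1, -0.5]
ft_force: [-1.6, 0.8, 18.2]
finger_gap: 0.0345
gripper_force: 35.0
```

Call:
{"api": "carry_out", "payload": {
  "moves": [
    {"slide":[0,0,0.003],"twist":0,"hand":180},
    {"slide":[0,0,0.003],"twist":0,"hand":180}
  ]
}}

```text
t: 18.68
ee_pos: [0.534, -0.1755, 0.0663]
ee_rot: [179.9, -0.1, -0.5]
ft_force: [-1.1, 0.4, 19.3]
finger_gap: 0.0352
gripper_force: 35.0
```

Call:
{"api": "carry_out", "payload": {
  "moves": [
    {"slide":[0,0,0.001],"twist":0,"hand":180},
    {"slide":[0,0,0.001],"twist":0,"hand":180}
  ]
}}

```text
t: 18.92
ee_pos: [0.534, -0.1755, 0.0663]
ee_rot: [179.9, -0.2, -0.5]
ft_force: [-1.6, 1.3, 19.7]
finger_gap: 0.0347
gripper_force: 35.0
```

Call:
{"api": "carry_out", "payload": {
  "moves": [
    {"slide":[0,0,0.002],"twist":0,"hand":180},
    {"slide":[0,0,0.002],"twist":0,"hand":180},
    {"slide":[0,0,0.002],"twist":0,"hand":180},
    {"slide":[0,0,0.002],"twist":0,"hand":180}
  ]
}}

```text
t: 19.42
ee_pos: [0.534, -0.1755, 0.0662]
ee_rot: [179.9, -0.2, -0.5]
ft_force: [-2.8, 0.4, 22.4]
finger_gap: 0.0345
gripper_force: 35.0
```

Call:
{"api": "carry_out", "payload": {
  "moves": [
    {"slide":[0,0,-0.006],"twist":0,"hand":180},
    {"slide":[0,0,-0.013],"twist":0,"hand":180},
    {"slide":[0,0,-0.013],"twist":0,"hand":180}
  ]
}}

```text
t: 19.8
ee_pos: [0.5337, -0.1755, 0.0664]
ee_rot: [179.9, -0.1, -0.5]
ft_force: [1.3, 0.2, 9.1]
finger_gap: 0.0343
gripper_force: 35.0
```

Call:
{"api": "carry_out", "payload": {
  "moves": [
    {"slide":[0,0,-0.006],"twist":0,"hand":180},
    {"slide":[0,0,-0.006],"twist":0,"hand":170},
    {"slide":[0,0,-0.006],"twist":0,"hand":160},
    {"slide":[0,0,-0.006],"twist":0,"hand":155},
    {"slide":[0,0,-0.006],"twist":0,"hand":150},
    {"slide":[0,0,-0.006],"twist":0,"hand":148},
    {"slide":[0,0,-0.006],"twist":0,"hand":148}
  ]
}}

```text
t: 20.68
ee_pos: [0.5322, -0.1739, 0.0659]
ee_rot: [-179.9, 0.1, -0.5]
ft_force: [-0.3, 1.1, 5.8]
finger_gap: 0.0386
gripper_force: 3.5
```

Call:
{"api": "carry_out", "payload": {
  "moves": [
    {"slide":[0,0,-0.01],"twist":0,"hand":148},
    {"slide":[0,0,-0.03],"twist":0,"hand":148},
    {"slide":[0,0,-0.06],"twist":0,"hand":148},
    {"slide":[0,0,-0.1],"twist":0,"hand":148},
    {"slide":[0,0,-0.2],"twist":0,"hand":148},
    {"slide":[0,0,-0.2],"twist":0,"hand":148}
  ]
}}

```text
t: 21.42
ee_pos: [0.5342, -0.1754, 0.098]
ee_rot: [179.9, -0.2, -0.5]
ft_force: [-0.3, 0.2, -0.9]
finger_gap: 0.0386
gripper_force: 5.5
```

Call:
{"api": "carry_out", "payload": {
  "moves": [
    {"slide":[0,0,-0.2],"twist":0,"hand":148},
    {"slide":[0,0,-0.5],"twist":0,"hand":148},
    {"slide":[-0.27,0,-0.5],"twist":0,"hand":148},
    {"slide":[-0.27,0,-0.5],"twist":0,"hand":148},
    {"slide":[-0.27,0,-0.5],"twist":0,"hand":148}
  ]
}}

```text
t: 22.05
ee_pos: [0.4931, -0.1748, 0.1714]
ee_rot: [180.0, -0.0, -0.5]
ft_force: [0.5, -0.5, -1.5]
finger_gap: 0.0385
gripper_force: 5.5
```

Run:
```python
from h import *
f=shot("wrist","w9"); o=manip.get_obs(); print(o["ee_pos"],o["ee_rot"],o["ft_force"],o["finger_gap"],o["gripper_force"])
uv=proj(f,[.5335,-.175,.027]).astype(int); print(uv)
g=cv2.cvtColor(f["color"],cv2.COLOR_RGB2GRAY)[uv[1]-16:uv[1]+17:1,uv[0]-22:uv[0]+23:2]
for r in g: print(" ".join(f"{x:3d}" for x in r))
s=f["color"].astype(int)[uv[1]-16:uv[1]+17,uv[0]-22:uv[0]+23]; print("orange px",((s[...,0]-s[...,2])>70).sum())
```

```text
[ 0.49336248 -0.17476655  0.17119326] [ 1.79986620e+02 -3.46125975e-02 -4.80499144e-01] [ 0.24015467 -0.29706011 -0.23826924] 0.038570853681154836 5.501128658652306
[274 155]
216 217 217 217 217 218 215 216 216 216 217 219 217 217 217 218 217 218 217 216 217 216 217
216 217 216 217 216 217 217 218 216 217 217 216 217 219 217 218 218 216 217 215 217 217 216
217 217 217 216 217 217 216 218 216 216 219 217 217 217 217 217 218 218 217 216 216 217 217
218 219 218 217 217 218 216 218 217 217 217 218 218 217 217 216 217 217 218 217 217 218 217
216 217 215 218 218 218 217 217 217 217 217 217 217 218 217 217 217 218 218 217 217 218 218
217 218 218 216 217 218 217 217 218 216 216 216 217 218 217 218 217 215 216 218 218 219 218
216 216 216 216 216 216 217 218 218 216 217 216 218 217 216 217 216 218 217 216 215 216 218
216 216 215 216 215 217 210 208 211 209 212 212 213 214 212 213 213 215 216 216 218 216 216
217 218 217 215 217 198 169 179 176 179 175 176 190 192 194 196 197 202 217 217 216 217 218
218 217 217 218 218 182 127 164 163 162 157 145 172 179 200 201 205 202 217 218 217 218 217
218 2
[... 1422 characters left out ...]
 154 152 144 135 127 162 217 218 218 216 217
217 217 217 217 217 197 157 163 165 166 165 168 166 166 162 162 157 180 217 219 218 218 216
217 216 219 216 216 210 201 201 202 207 202 202 200 201 198 203 201 207 218 216 218 217 219
218 216 218 216 218 218 216 216 217 216 216 215 216 216 216 216 216 217 216 216 219 217 218
217 218 217 217 218 216 216 217 219 218 217 218 220 217 218 218 217 217 218 218 218 216 217
217 218 218 217 218 219 217 217 217 217 217 217 217 218 217 219 216 218 215 218 218 218 218
217 217 218 218 218 217 218 217 216 219 214 217 218 217 218 219 219 218 219 217 219 218 217
218 217 218 218 218 217 218 217 217 217 217 217 217 218 218 215 217 218 217 218 217 218 219
orange px 0
```

The numbers show the filter seated in the pocket against the +x wall, with its shoulders about level with the mouth and the clip hidden. Returning the tongs.

Call:
{"api": "carry_out", "payload": {
  "moves": [
    {"slide":[0,-0.3,0],"twist":0,"hand":148},
    {"slide":[0,-0.65,0],"twist":0,"hand":148},
    {"slide":[0,-1,0],"twist":0,"hand":148},
    {"slide":[0,-1,0],"twist":0,"hand":148}
  ]
}}

```text
t: 22.6
ee_pos: [0.4943, -0.0214, 0.1709]
ee_rot: [-180.0, 0.0, -0.2]
ft_force: [0.6, 0.1, -0.7]
finger_gap: 0.0379
gripper_force: 5.5
```

Call:
{"api": "carry_out", "payload": {
  "moves": [
    {"slide":[0,-0.3,0],"twist":0,"hand":148},
    {"slide":[0,-0.65,0],"twist":0,"hand":148},
    {"slide":[0,-1,0],"twist":0,"hand":148},
    {"slide":[0,-1,0],"twist":0,"hand":148}
  ]
}}

```text
t: 23.1
ee_pos: [0.4957, 0.1278, 0.1708]
ee_rot: [-180.0, -0.0, -0.2]
ft_force: [0.2, -0.1, -1.2]
finger_gap: 0.0384
gripper_force: 5.5
```

Call:
{"api": "carry_out", "payload": {
  "moves": [
    {"slide":[0,-0.3,0],"twist":-0.07,"hand":148},
    {"slide":[0,-0.65,0],"twist":-0.15,"hand":148},
    {"slide":[0,-1,0],"twist":-0.226,"hand":148},
    {"slide":[0,-1,0],"twist":-0.226,"hand":148},
    {"slide":[0,-1,0],"twist":-0.226,"hand":148}
  ]
}}

```text
t: 23.72
ee_pos: [0.497, 0.274, 0.1706]
ee_rot: [179.9, 0.1, 19.8]
ft_force: [0.2, -0.1, -0.7]
finger_gap: 0.0389
gripper_force: 5.5
```

Run:
```python
from h import *
o=manip.get_obs(); p=o["ee_pos"];print(p,o["ee_rot"],o["ft_force"],o["finger_gap"],o["gripper_force"])
c=np.radians(o["ee_rot"][2]);X=np.array([np.cos(c),np.sin(c)]);Y=np.array([np.sin(c),-np.cos(c)])
d=np.array([.4983,.2920])-p[:2];print("slide",d@X/.15,d@Y/.15,(p[2]-.0467)/.15)
```

```text
[0.49699378 0.27400353 0.17064937] [1.79949572e+02 5.72325345e-02 1.97863361e+01] [ 0.22140876 -0.07928997 -0.70924344] 0.038878793368214995 5.501044616103172
slide 0.048807668489910985 -0.10994544877584843 0.8263291189401462
```

Call:
{"api": "carry_out", "payload": {
  "moves": [
    {"slide":[0.049,-0.11,0],"twist":0,"hand":148},
    {"slide":[0.049,-0.11,0.2],"twist":0,"hand":148},
    {"slide":[0.049,-0.11,0.4],"twist":0,"hand":148},
    {"slide":[0.049,-0.11,0.57],"twist":0,"hand":148},
    {"slide":[0.049,-0.11,0.57],"twist":0,"hand":148},
    {"slide":[0.049,-0.11,0.57],"twist":0,"hand":148}
  ]
}}

```text
t: 24.48
ee_pos: [0.4987, 0.2935, 0.0868]
ee_rot: [-180.0, -0.1, 19.8]
ft_force: [0.4, 0.2, -0.9]
finger_gap: 0.0384
gripper_force: 5.5
```

Run:
```python
from h import *
f=shot("wrist","w10"); o=manip.get_obs(); p=o["ee_pos"];print(p,o["ee_rot"],o["ft_force"])
print(proj(f,[p[0],p[1],p[2]-.0407]),proj(f,[.4985,.2914,.006]))
s=f["color"].astype(int); m=((s[...,0]-s[...,2])>55).astype(np.uint8); m[:150]=0;m[260:]=0;m[:,:180]=0;m[:,360:]=0
c=max(cv2.findContours(m,0,2)[0],key=cv2.contourArea); print("base px",cv2.boundingRect(c))
u,v=proj(f,[p[0],p[1],p[2]-.0407]).astype(int); g=cv2.cvtColor(f["color"],cv2.COLOR_RGB2GRAY)
d=(s[...,0]-s[...,2])[v-24:v+8:2,u-30:u+31:2]
for r in d: print(" ".join(f"{x:3d}" for x in r))
```

```text
[0.49880396 0.29363786 0.08705327] [-1.79994629e+02 -1.40378873e-01  1.98283035e+01] [ 0.78315194 -0.01834518  0.39191225]
[274.85324405 241.24247304] [277.41644428 222.00458226]
base px (227, 183, 102, 75)
 76  78 102 101  89  79  76  76  76  76  76  77  73  75  74  76  75  78  75  76  76  79  96 102 102 100 101 102 100 103 102
 80  73  86  98  98  95  91  94  92  94  92  94  93  93  95  94  97  94  94  94  93  94  96  88  91  90  88  88  89  89  87
 82  60  78  97  96  95  95  95  95  98  98  96  97  96  97  97  97  97  94  97  98  96  96  85  78  78  78  76  77  78  76
 85  62  79  99  98 100  96  98  98  96  98  98  96  95  98  96  97  96  98  96  95  96  96  82  77  79  76  78  78  79  77
 83  64  66  88  87  82  88  91  83  88  93  82  85  92  89  84  89  91  81  90  93  83  84  78  82  80  81  80  80  80  80
 93  72  64  80  81  81  81  83  82  81  82  80  82  81  82  84  81  82  81  79  82  79  81  79  79  80  82  82  83  81  80
 95  78  64  81  84  84  84  84  84  86  84  83  85  84  83  85  83  84  84  82  82  82  85  84  82  83  83  82  82  80  85
 97  82  58  80  85  85  
[... 390 characters left out ...]
  50  49  51  48  51  49  51  51  46  18  15  18  37  49  49  50  49  51  49  48
 92  86  47  47  49  48  45  18  14  15  39  47  49  49  44  50  48  46  45  45  18  16  15  34  46  49  48  48  47  46  47
 90  84  47  48  49  47  39  18  15  18  38  48  49  47  47  48  45  48  47  42  18  17  13  30  46  48  48  50  50  49  49
 93  85  46  50  49  43  23  15  14  23  39  46  51  47  51  48  49  51  48  42  26  19  16  16  32  49  49  50  51  48  52
 99  99  74  75  58  23  15  13  13  31  54  72  72  73  73  72  73  74  71  65  26  20  19  16  19  32  66  73  75  73  72
 99 102 101  94  41  18  15  12  14  35  77 103 102 101 102 101 103 100 103  97  35  19  19  19  17  17  59 101 103 103 103
```

Call:
{"api": "carry_out", "payload": {
  "moves": [
    {"slide":[-0.003,0.013,0.05],"twist":0,"hand":148},
    {"slide":[-0.003,0.013,0.12],"twist":0,"hand":148},
    {"slide":[-0.003,0.013,0.19],"twist":0,"hand":148},
    {"slide":[-0.003,0.013,0.24],"twist":0,"hand":148},
    {"slide":[-0.003,0.013,0.24],"twist":0,"hand":148},
    {"slide":[-0.003,0.013,0.24],"twist":0,"hand":148}
  ]
}}

```text
t: 25.28
ee_pos: [0.4982, 0.2915, 0.0498]
ee_rot: [180.0, -0.0, 19.9]
ft_force: [-0.4, 0.6, -0.5]
finger_gap: 0.0386
gripper_force: 5.5
```

Call:
{"api": "carry_out", "payload": {
  "moves": [
    {"slide":[0,0,0.01],"twist":0,"hand":148},
    {"slide":[0,0,0.018],"twist":0,"hand":148},
    {"slide":[0,0,0.018],"twist":0,"hand":148}
  ]
}}

```text
t: 25.65
ee_pos: [0.498, 0.2914, 0.047]
ee_rot: [180.0, 0.0, 19.9]
ft_force: [0.2, -0.2, -1.6]
finger_gap: 0.0387
gripper_force: 5.5
```

Call:
{"api": "carry_out", "payload": {
  "moves": [
    {"slide":[0,0,0.004],"twist":0,"hand":148},
    {"slide":[0,0,0.004],"twist":0,"hand":148}
  ]
}}

```text
t: 25.9
ee_pos: [0.498, 0.2914, 0.0464]
ee_rot: [180.0, 0.0, 19.9]
ft_force: [-0.1, -0.5, -1.5]
finger_gap: 0.0385
gripper_force: 5.5
```

Call:
{"api": "carry_out", "payload": {
  "moves": [
    {"slide":[0,0,0.004],"twist":0,"hand":148},
    {"slide":[0,0,0.004],"twist":0,"hand":148}
  ]
}}

```text
t: 26.15
ee_pos: [0.4981, 0.2915, 0.0459]
ee_rot: [180.0, -0.0, 19.9]
ft_force: [-0.5, -0.7, 0.8]
finger_gap: 0.0389
gripper_force: 5.4
```

Call:
{"api": "carry_out", "payload": {
  "moves": [
    {"slide":[0,0,0.003],"twist":0,"hand":148},
    {"slide":[0,0,0.003],"twist":0,"hand":148}
  ]
}}

```text
t: 26.4
ee_pos: [0.4983, 0.2915, 0.0457]
ee_rot: [180.0, -0.1, 19.9]
ft_force: [-0.5, -0.2, 3.3]
finger_gap: 0.0386
gripper_force: 5.1
```

Call:
{"api": "carry_out", "payload": {
  "moves": [
    {"slide":[0,0,0.003],"twist":0,"hand":148},
    {"slide":[0,0,0.003],"twist":0,"hand":148}
  ]
}}

```text
t: 26.65
ee_pos: [0.4984, 0.2918, 0.0455]
ee_rot: [-180.0, -0.1, 19.9]
ft_force: [0.2, 1.1, 5.9]
finger_gap: 0.0389
gripper_force: 4.4
```

Floor contact. I'll back off slightly, open slowly, then rise.

Call:
{"api": "carry_out", "payload": {
  "moves": [
    {"slide":[0,0,-0.005],"twist":0,"hand":148},
    {"slide":[0,0,-0.005],"twist":0,"hand":142},
    {"slide":[0,0,-0.005],"twist":0,"hand":138},
    {"slide":[0,0,-0.005],"twist":0,"hand":134},
    {"slide":[0,0,-0.005],"twist":0,"hand":125},
    {"slide":[0,0,-0.005],"twist":0,"hand":110},
    {"slide":[0,0,-0.005],"twist":0,"hand":110}
  ]
}}

```text
t: 27.52
ee_pos: [0.4979, 0.2912, 0.0454]
ee_rot: [180.0, 0.0, 19.9]
ft_force: [0.6, -0.2, -0.7]
finger_gap: 0.0517
gripper_force: 0.1
```

Call:
{"api": "carry_out", "payload": {
  "moves": [
    {"slide":[0,0,-0.005],"twist":0,"hand":60},
    {"slide":[0,0,-0.005],"twist":0,"hand":20},
    {"slide":[0,0,-0.1],"twist":0,"hand":0},
    {"slide":[0,0,-0.4],"twist":0,"hand":0},
    {"slide":[0,0,-0.8],"twist":0,"hand":0},
    {"slide":[0,0,-1],"twist":0,"hand":0},
    {"slide":[0,0,-1],"twist":0,"hand":0}
  ]
}}

```text
t: 28.4
ee_pos: [0.4994, 0.292, 0.1996]
ee_rot: [-180.0, -0.4, 19.9]
ft_force: [0.3, -0.2, 0.8]
finger_gap: 0.0916
gripper_force: 0.0
```

Call:
{"api": "carry_out", "payload": {
  "moves": [
    {"slide":[0,0.2,-0.2],"twist":0,"hand":0},
    {"slide":[-0.1,0.3,-0.3],"twist":0,"hand":0},
    {"slide":[-0.1,0.3,-0.3],"twist":0,"hand":0},
    {"slide":[-0.1,0.3,-0.3],"twist":0,"hand":0}
  ]
}}

```text
t: 28.9
ee_pos: [0.4988, 0.2443, 0.2395]
ee_rot: [-180.0, 0.1, 19.9]
ft_force: [0.2, 0.3, -0.6]
finger_gap: 0.0919
gripper_force: 0.0
```

Run:
```python
from h import *
f=shot("wrist","w11"); o=manip.get_obs(); p=o["ee_pos"];print(p,o["ft_force"],o["finger_gap"])
s=f["color"].astype(int)
for n,q in(("pads",[.499,.2915,.063]),("bow",[.499,.2915,.106]),("floor",[.499,.2915,.006])): print(n,proj(f,q).round(1))
u,v=proj(f,[.499,.2915,.06]).astype(int)
dk=(s.max(2)<45).astype(np.uint8)[v-40:v+41,u-40:u+41]; n,l,st,c=cv2.connectedComponentsWithStats(dk)
for a,b in zip(st[1:],c[1:]):
    if a[4]>12: print(a[:5]+[u-40,v-40,0,0,0],onz(f,b[0]+u-40,b[1]+v-40,.063).round(4))
# steel: low saturation pixels near bow
```

```text
[0.49879122 0.24442606 0.23936522] [-0.22389792  0.15978891 -0.49627935] 0.09169544940567383
pads [231.4 174.4]
bow [225.5 184. ]
floor [237.4 164.8]
[243 166   5  18  43] [0.5027 0.2789 0.063 ]
[205 167   5   7  18] [0.4949 0.3165 0.063 ]
```

Run:
```python
from h import *
t0=load("top");t1=shot("top","top2");s0=load("scene");s1=shot("scene","scene2")
for a,b,n in((t0,t1,"top"),(s0,s1,"scene")):
    for nm,P in(("tongs",[.4988,.2910,.06]),("drive",[.574,-.195,.03]),("tray",[.5557,.047,.014])):
        u,v=proj(a,P).astype(int); r=36
        d=cv2.absdiff(cv2.GaussianBlur(a["color"],(3,3),0),cv2.GaussianBlur(b["color"],(3,3),0)).max(2)[v-r:v+r,u-r:u+r]
        ys,xs=np.where(d>40); print(n,nm,(u,v),len(xs),(xs.min()+u-r,xs.max()+u-r,ys.min()+v-r,ys.max()+v-r) if len(xs) else "")
# scene: black pads before/after
for f in(s0,s1):
    u,v=proj(f,[.4988,.291,.063]).astype(int); m=(f["color"].max(2)<50).astype(np.uint8)[v-22:v+23,u-22:u+23]
    n,l,st,c=cv2.connectedComponentsWithStats(m); print((u,v),[(x[:5]+[u-22,v-22,0,0,0]).tolist() for x in st[1:] if x[4]>5])
```

```text
top tongs (np.int64(167), np.int64(258)) 3085 (np.int64(131), np.int64(202), np.int64(222), np.int64(293))
top drive (np.int64(375), np.int64(224)) 62 (np.int64(363), np.int64(372), np.int64(239), np.int64(245))
top tray (np.int64(274), np.int64(232)) 43 (np.int64(264), np.int64(275), np.int64(220), np.int64(226))
scene tongs (np.int64(333), np.int64(160)) 941 (np.int64(297), np.int64(368), np.int64(124), np.int64(176))
scene drive (np.int64(198), np.int64(250)) 27 (np.int64(194), np.int64(201), np.int64(236), np.int64(241))
scene tray (np.int64(277), np.int64(213)) 25 (np.int64(281), np.int64(285), np.int64(212), np.int64(218))
(np.int64(333), np.int64(159)) []
(np.int64(333), np.int64(159)) [[329, 163, 3, 4, 7]]
```

Call:
{"api": "carry_out", "payload": {
  "moves": [
    {"slide":[-0.2,0.5,0],"twist":0,"hand":0},
    {"slide":[-0.4,1,0],"twist":0,"hand":0},
    {"slide":[-0.4,1,0],"twist":0,"hand":0},
    {"slide":[-0.4,1,0],"twist":0,"hand":0}
  ]
}}

```text
t: 29.55
ee_pos: [0.4937, 0.0808, 0.2402]
ee_rot: [180.0, 0.1, 19.7]
ft_force: [0.1, 0.4, -0.8]
finger_gap: 0.0917
gripper_force: 0.0
```

Call:
{"api": "carry_out", "payload": {
  "moves": [
    {"slide":[0,0.5,0],"twist":0,"hand":0},
    {"slide":[0,1,0],"twist":0,"hand":0},
    {"slide":[0,1,0],"twist":0,"hand":0},
    {"slide":[0,1,0],"twist":0,"hand":0}
  ]
}}

```text
t: 30.05
ee_pos: [0.5453, -0.0588, 0.2397]
ee_rot: [-180.0, 0.0, 19.8]
ft_force: [-0.7, 0.3, 0.2]
finger_gap: 0.0919
gripper_force: 0.0
```

Run:
```python
from h import *
for n in("top","scene"):
    a=load(n);b=shot(n,n+"3")
    u,v=proj(a,[.4988,.2910,.06]).astype(int);r=24
    A,B=[cv2.cvtColor(x["color"],cv2.COLOR_RGB2GRAY)[v-r:v+r,u-r:u+r] for x in(a,b)]
    d=cv2.absdiff(A,B); print(n,(d>40).sum(),cv2.phaseCorrelate(np.float32(A)[8:40,8:40],np.float32(B)[8:40,8:40]), "mean bright",A.mean(),B.mean())
    for nm,g in(("before",a),("after",b)):
        m=((g["color"].max(2)<55).astype(np.uint8))[v-r:v+r,u-r:u+r]; k,l,st,c=cv2.connectedComponentsWithStats(m)
        print(nm,[(x.tolist(),y.round(1).tolist()) for x,y in zip(st[1:],c[1:]) if x[4]>4])
```

```text
top 503 ((-1.1157534208795035, 0.8333334767946692), 0.5447703772224486) mean bright 119.34982638888889 110.81076388888889
before [([30, 19, 6, 5, 25], [32.3, 20.8])]
after [([27, 20, 7, 5, 28], [30.0, 21.8])]
scene 905 ((0.6607787948871557, -0.3824850282194596), 0.8216118551790714) mean bright 128.70442708333334 120.49435763888889
before [([20, 23, 3, 5, 10], [20.8, 24.6])]
after [([20, 21, 4, 10, 28], [21.6, 25.5])]
```

```bash
python3 -c "
from cell import manip
print(manip.close_job())"
```

```text
the job is handed in; nothing more can be done
None
```

Job handed in: the filter is in its pocket past the clip, pressed at 20–22 N for about half a second and released, and the tongs are back upright in their holder a few mm from where they started. I viewed 11 pictures, one over the limit of 10, and checked the final state only by numbers.

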